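# Shut down the studio's ultrasonic cleaner and lift out its basket

## Robot

A 6-joint arm with a two-finger parallel gripper is mounted at the origin on the work surface. World frame = base frame: x ahead of the robot, y to its left, z up, the work surface at z = 0. Lengths are in m, angles in rad, forces in N, time in s.
With the tool pointing down it reaches from about 0.25 to 0.725 m from the base axis. Payload 4 kg.
Tool frame: the origin (TCP) lies midway between the tips of the shut fingers; the grasp point (between the pads) lies 19 mm behind it (bot.grip_point_offset is the distance from the TCP to the grasp point, in m); z points along the fingers, y is the line along which they close (so a half turn about z gives the same grasp; the last joint's range is limited). The gripper opens to 85 mm and grips with 20 to 120 N. Pads are 22 mm wide; open, the fingers measure 114 mm over their backs; the gripper's body (76 mm by 85 mm) begins 54 mm behind the grasp point. The pads swing forward as they close: fully open they stand 13 mm farther back than shut.
Start: joints at [-1.187, 0.241, 0.005, 1.335, 0, 1.571], TCP at [0.187, -0.464, 0.231] pointing down, gripper open.
Joint ranges: [-2.72, 2.72], [-1.05, 1.87], [-1.09, 1.28], [-1.99, 2.15], [-1.42, 1.44], [-3.14, 3.14]. Speed limits (rad/s): [2.79, 2.79, 3.14, 3.14, 3.14, 3.14].

## Interface

Orientations are given as a unit quaternion [x, y, z, w].
In Python, from workcell import bot gives the robot as it stands.
- The arm moves only by the tool step_arm, never from a script. Its argument "targets" is text: rows parted by semicolons, each of 7 numbers parted by spaces: the opening, from -1 (shut) to 1 (fully open), so that 0 is half open, then the shift along the world's x, y, z normalised to -1 to 1, where 1 is 0.5 m, then the turn, a rotation vector about the world's x, y, z normalised to -1 to 1, where 1 is pi/4 rad. In form: gripper x y z wx wy wz; .... A call has 1 to 10 rows; each row is the pose to reach, as a shift and turn from the pose commanded when the call began; what a row does not reach only later rows make up. A row lasts 1/12 s, in which the tool goes at most 41.7 mm and 7.16 degrees, less where a joint would pass 70% of its speed; a pose out of reach is approached as far as the arm can. A call with a number of a shift or a turn outside -1 to 1 is refused whole. A call with a gripper value outside its range is refused whole. The fingers move at their own pace and stop on an object; the grip force is fixed at half the most. Time passes only in rows, so rows that repeat a pose let the fingers close. It gives the time, the measured TCP pose, the force, the opening and the grip force at its end, in the units of the state.
- bot.get_obs(): the state, without advancing time (a new reading comes with each control period).
- bot.camera(name): name is "scene" or "side" or "wrist"; returns the picture (384x512x3 uint8, red, green, blue); there is no depth.
- bot.camera_info(name): a dict with "vertical_fov" (degrees; the focal length in pixels is half the picture's height over the tangent of half this angle, whatever the lens; pixels are square), "cx", "cy" (the principal point, pixels), "pose" (4x4, takes a point from camera to world coordinates). Camera axes: x right, y up, looking along -z (the intrinsics and any distortion apply to the point x, -y, -z); pixel columns grow to the right and rows downward; lengths in m; the calibration is good to about 2 mm. A picture is of the moment at which its call begins: read the wrist's pose just before it. camera_info takes no time and is no camera call; for the wrist camera it gives the pose at the moment of the call.
- bot.job_done(): hands the job in; it is judged then, once.
The state is a dict: "clock": time; "joint_pos": joint angles; "joint_vel": joint speeds; "tau": joint torques, N m; "eef_pos": TCP position; "tool_rot": TCP orientation; "ft_force": force on the tool from outside, world axes, zero at the start; "ft_torque": the same for the moment, N m; "grip_width": finger opening in m; "grasp_force": force on a finger pad.
Only numpy, scipy, OpenCV 4.12 (cv2) and the standard library are available. Lean on these libraries where they do the work, as an engineer would, in place of code of your own. Each camera call takes 0.05 s, during which the arm holds its last target. There are 200 camera calls.

## Task

The palette cups and painting knife in the ultrasonic cleaner are done. Switch the cleaner off by pressing three of its keys fully down, one at a time and in this order: heat (the square key), start/stop (the oblong key), power (the large round key); leave the small round timer key alone. Then lift the wire basket out by its black grip until there are at least two centimetres of clear air between it and the tank's rim, and hold it there level and still over the tank for three seconds to drain, with the cups and knife still in it; finish while holding it so, and do not disturb the lid, tins and bottle standing round about.

Things in the scene. Friction and masses are not known exactly. Their poses are not given: they have to be found in the camera images.
- cleaner: Bench ultrasonic cleaner, steel, fixed where it stands. Origin on the table under the tank's centre; x points away from its key deck (deck on the -x side, towards the robot), y to the left along its long side, z up. Tank part 170 mm (x) by 270 mm (y), flat rim 165 mm above the table. A short drain valve sticks out 46 mm low on its -y side.
- tank_mouth (a point): Centre of the tank's open mouth at rim height, 165 mm above the table; axes as the cleaner's. The tank inside is 137 mm (x) by 230 mm (y), 100 mm deep.
- key_deck (a point): Centre of the key deck in front of the tank (at x = -120 mm of the cleaner, 151 mm above the table), 70 mm deep by 270 mm wide, sloping down towards the robot at 15 degrees: 141 mm high at its front edge, 160 mm at the tank. A row of four white keys and a flat dark display lie along its y. Keys stand 9 mm proud and slide square to the deck, 15 degrees off vertical.
- basket: Stainless wire basket, 0.26 to 0.47 kg, hanging in the tank by a wire ear at each end that lies loose on the rim. Origin under the centre of its floor, 55 mm below the rim (110 mm above the table); x across, y along, z up. 104 mm (x) by 200 mm (y), walls 40 mm high; 265 mm long over the ears. A rigid arched wire bail along y carries the grip. In it: two cups and a knife, 0.11 kg together.
- basket_grip (a point): Centre of the basket's black plastic grip, 105 mm above the basket's origin (215 mm above the table at the start); axes as the basket's. A bar 96 mm long along y, 16 mm thick along x, 20 mm high, free all round, above the basket's centre of mass: gripped at its middle across the 16 mm with about 50 N, the basket lifts straight up out of the tank and hangs nearly level.
- heat_key (a joint): Travel of the heat key: the SQUARE white key, 20 x 20 mm, second from the right-hand (-y) end of the row of keys. 0 = out, 0.005 m = fully pressed; a spring returns it (1.3 N to start, 4.5 N fully down).
- run_key (a joint): Travel of the start/stop key: the OBLONG white key, 38 mm long up the slope by 17 mm wide, at the right-hand (-y) end of the row. 0 = out, 0.005 m = fully pressed; a spring returns it (1.3 N to start, 4.5 N fully down).
- power_key (a joint): Travel of the power key: the LARGE ROUND white key, 27 mm across, alone at the left-hand (+y) end of the row, left of the dark display window. 0 = out, 0.005 m = fully pressed; a spring returns it (1.3 N to start, 4.5 N fully down).
- timer_key (a joint): Travel of the timer key, not to be pressed: the SMALL ROUND white key, 16 mm across, just right of the display window, third from the right-hand end. 0 = out, 0.005 m = fully pressed; a spring returns it (1.3 N to start, 4.5 N fully down).
- heat_key_top (a point): Centre of the top face of the square heat key; moves with it. z is its pressing axis outwards.
- run_key_top (a point): Centre of the top face of the oblong start/stop key; moves with it. z is its pressing axis outwards.
- power_key_top (a point): Centre of the top face of the large round power key; moves with it. z is its pressing axis outwards.
- timer_key_top (a point): Centre of the top face of the small round timer key; moves with it. z is its pressing axis outwards.
- cup_a: Aluminium palette cup, 38 mm across, 21 mm high, 35 g, loose in one half of the basket. Origin under its centre.
- cup_b: The same kind of cup, in the other half of the basket.
- knife: Small painting knife, 163 mm long, 40 g, lying along the basket (y) at its robot-side wall. Origin under its middle.
- lid: Bystander: the cleaner's steel lid, 178 by 276 mm, 39 mm high with its handle, lying on the table on the cleaner's right (-y). Origin under its centre.
- brush_tin: Bystander: tin of brushes, 76 mm across, 215 mm high with the brushes, on the table on the cleaner's left (+y). Origin under its centre.
- bottle: Bystander: amber bottle, 68 mm across, 170 mm high, on the cleaner's left. Origin under its centre.
- paint_tin: Bystander: paint tin, 84 mm across, 95 mm high, on the cleaner's left. Origin under its centre.
Things that resemble listed ones, but are neither listed nor needed, are in the scene too. What is shaped like the cup_b but purple or red is not meant.

How it is judged:
By the outcome, as a careful person would: the job done as asked, in the order asked, and still so for the second after the job is handed in, while the arm keeps its last pose, push and grip.
It also fails if it takes over 69 s, if anything falls off the work surface, if the arm or the gripper's body presses on something with over 40 N, if the wrist force passes 120 N, or if a joint passes its speed limit or range.

## Working session

There is one attempt and no reset: what is moved stays moved. The work goes in short steps, Python scripts to look and compute and a tool call to move; the robot and the scene stay as the last step left them, time stands still between calls to the robot, and variables do not carry over. Pictures are saved under pics/ and viewed, at most 10 in all, crops included, and the job is handed in when it is done.

Besides the shell and the picture viewer there is one more tool, called after "Call:" as name(argument=value, ...) on one line, values as JSON. step_arm: Moves the arm, as the interface text tells. Scaled input: -1 to 1 covers 0.5 m each way for a shift and pi/4 rad each way for a turn. Its arguments: {"type":"object","properties":{"targets":{"type":"string"}},"required":["targets"]}

```bash
ls; mkdir -p pics; python3 - <<'E'
from workcell import bot
import cv2,numpy as np
o=bot.get_obs();print(o)
for n in("scene","side"):
    i=bot.camera_info(n);print(n,i)
    cv2.imwrite(f"pics/{n}0.png",cv2.cvtColor(bot.camera(n),cv2.COLOR_RGB2BGR))
E
```

```text
pics
{'clock': 0.0, 'joint_pos': array([-1.18699953e+00,  2.41452437e-01,  3.70395355e-03,  1.33522437e+00,
        2.27371922e-05,  1.57081616e+00]), 'joint_vel': array([-1.68664495e-03, -1.45982617e-03,  3.16740891e-04, -4.27676205e-04,
        2.36370996e-04,  2.01909886e-05]), 'tau': array([-1.13440710e-03, -3.72318971e+01,  2.52407044e+01,  1.67976430e-02,
       -1.32523319e-04, -2.12724558e-06]), 'eef_pos': array([ 0.18698389, -0.46301707,  0.23038554]), 'tool_rot': array([ 9.81645249e-01,  1.90712930e-01, -1.96406992e-04, -1.07045167e-03]), 'ft_force': array([-0.23489819, -0.25140207, -0.48452775]), 'ft_torque': array([-0.02740409,  0.01535434,  0.03280071]), 'grasp_force': 0.0, 'grip_width': 0.08516524846264083}
scene {'vertical_fov': 45.12779516496002, 'cx': 253.05236159138124, 'cy': 192.4177543571812, 'pose': array([[ 0.28991268, -0.76721508,  0.57212906,  1.270263  ],
       [ 0.95700007,  0.23868673, -0.1648621 , -0.12788191],
       [-0.01007493,  0.59532316,  0.80342319,  1.06230395],
       [ 0.        ,  0.        ,  0.        ,  1.        ]])}
side {'vertical_fov': 44.35880333151229, 'cx': 264.898074610294, 'cy': 192.7788250626384, 'pose': array([[-0.99777626,  0.03143535, -0.05877368,  0.53477601],
       [-0.06663596, -0.48998199,  0.86918197,  1.20082978],
       [-0.00147501,  0.87116558,  0.49098712,  0.80134629],
       [ 0.        ,  0.        ,  0.        ,  1.        ]])}
```

View pics/scene0.png

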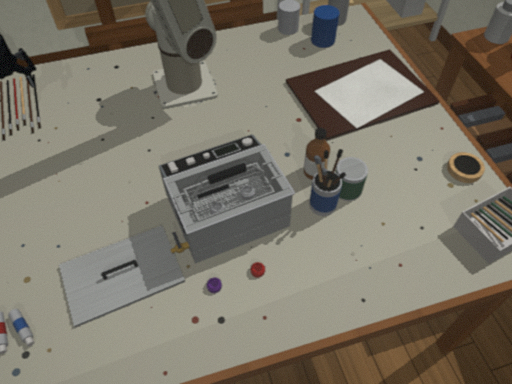

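View pics/side0.png

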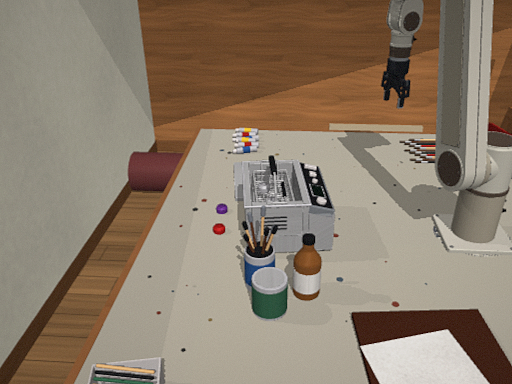

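```bash
cat > h.py <<'E'
import numpy as np,cv2
from workcell import bot
def ray(n,u,v,info=None):
    i=info or bot.camera_info(n);f=192/np.tan(np.radians(i["vertical_fov"]/2))
    P=np.array(i["pose"]);d=P[:3,:3]@np.array([(u-i["cx"])/f,-(v-i["cy"])/f,-1.])
    return P[:3,3],d
def plane(n,u,v,z,info=None):
    c,d=ray(n,u,v,info);return c+d*(z-c[2])/d[2]
def proj(n,p,info=None):
    i=info or bot.camera_info(n);f=192/np.tan(np.radians(i["vertical_fov"]/2))
    P=np.array(i["pose"]);q=P[:3,:3].T@(np.array(p)-P[:3,3])
    return i["cx"]-f*q[0]/q[2], i["cy"]+f*q[1]/q[2]
E
python3 - <<'E'
from h import *
im=cv2.imread("pics/scene0.png")
c=im[130:220,150:300];cv2.imwrite("pics/c0.png",cv2.resize(c,None,fx=5,fy=5,interpolation=cv2.INTER_CUBIC))
for n,u,v in(("run",172,167),("heat",190,161),("timer",207,155),("power",247,142)):print(n,plane("scene",u,v,.16).round(3))
print("grip",plane("scene",226,173,.225).round(3))
E
```

```text
run [ 0.49  -0.116  0.16 ]
heat [ 0.484 -0.068  0.16 ]
timer [ 0.477 -0.022  0.16 ]
power [0.464 0.09  0.16 ]
grip [0.601 0.    0.225]
```

View pics/c0.png

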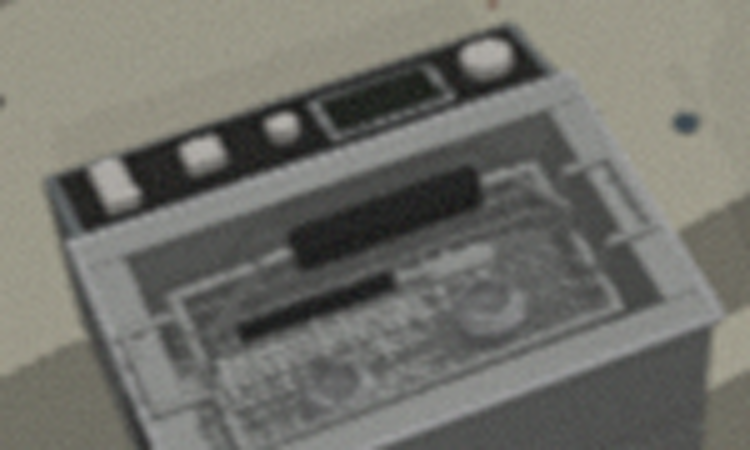

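Call:
step_arm(targets="1 0.2 0.4 0.26 0 0 0.5;1 0.2 0.4 0.26 0 0 0.5;1 0.2 0.4 0.26 0 0 0.5;1 0.2 0.4 0.26 0 0 0.5;1 0.5 0.88 0.26 0 0 1;1 0.5 0.88 0.26 0 0 1;1 0.5 0.88 0.26 0 0 1;1 0.5 0.88 0.26 0 0 1;1 0.5 0.88 0.26 0 0 1;1 0.5 0.88 0.26 0 0 1")

```text
clock: 0.93
eef_pos: [0.379, -0.1198, 0.3469]
tool_rot: [0.834, 0.552, -0.0, 0.0]
ft_force: [0.3, -1.2, 0.2]
grip_width: 0.0854
grasp_force: 0.0
```

Call:
step_arm(targets="1 0 0 0 0 0 0.67;1 0 0 0 0 0 0.67;1 0 0 0 0 0 0.67;1 0 0 0 0 0 0.67;1 0 0 0 0 0 0.67;1 0 0 0 0 0 0.67;1 0 0 0 0 0 0.67;1 0 0 0 0 0 0.67")

```text
clock: 1.6
eef_pos: [0.3786, -0.1218, 0.3465]
tool_rot: [0.662, 0.749, -0.0, -0.0]
ft_force: [-0.7, 0.6, 0.3]
grip_width: 0.0855
grasp_force: 0.0
```

```bash
python3 - <<'E'
from h import *
o=bot.get_obs();print(o["joint_pos"].round(3),o["eef_pos"],o["tool_rot"],o["clock"])
i=bot.camera_info("wrist");print(i);np.save("w1.npy",i,allow_pickle=True)
cv2.imwrite("pics/w1.png",cv2.cvtColor(bot.camera("wrist"),cv2.COLOR_RGB2BGR))
E
```

```text
[-0.311  0.014  0.038  1.595  0.     1.136] [ 0.37856207 -0.1217553   0.34651534] [ 6.62049469e-01  7.49460099e-01 -8.45082207e-05 -2.32568504e-04] 1.6
{'vertical_fov': 68.59620189308504, 'cx': 253.69096523831232, 'cy': 188.89529436135277, 'pose': array([[ 9.92427790e-01, -1.17435523e-01, -3.59997266e-02,
         3.67896728e-01],
       [ 1.22827849e-01,  9.47320814e-01,  2.95798234e-01,
        -4.64579568e-02],
       [-6.33930032e-04, -2.97980157e-01,  9.54571854e-01,
         4.88732566e-01],
       [ 0.00000000e+00,  0.00000000e+00,  0.00000000e+00,
         1.00000000e+00]])}
```

View pics/w1.png

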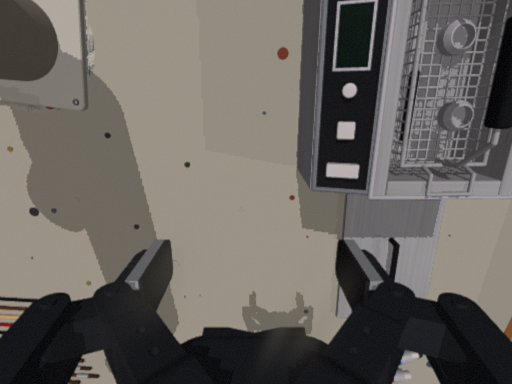

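Call:
step_arm(targets="1 0.24 0.06 0.06 0 0 0;1 0.24 0.06 0.06 0 0 0;1 0.24 0.06 0.06 0 0 0;1 0.24 0.06 0.06 0 0 0;1 0.24 0.06 0.06 0 0 0;1 0.24 0.06 0.06 0 0 0;1 0.24 0.06 0.06 0 0 0")

```text
clock: 2.23
eef_pos: [0.4976, -0.092, 0.3768]
tool_rot: [0.662, 0.75, -0.0, -0.0]
ft_force: [0.3, 0.1, -1.0]
grip_width: 0.0856
grasp_force: 0.0
```

```bash
python3 - <<'E'
from h import *
i=bot.camera_info("wrist");im=cv2.cvtColor(bot.camera("wrist"),cv2.COLOR_RGB2BGR)
cv2.imwrite("pics/w2.png",im)
h=cv2.cvtColor(im,cv2.COLOR_BGR2HSV)
m=((h[...,2]>185)&(h[...,1]<50)).astype(np.uint8)
n,l,s,c=cv2.connectedComponentsWithStats(m)
for k in range(1,n):
    if 60<s[k,4]<3000:print("W",c[k].round(1),s[k],plane("wrist",*c[k],.16,i).round(4))
m=(h[...,2]<45).astype(np.uint8)
n,l,s,c=cv2.connectedComponentsWithStats(m)
for k in range(1,n):
    if s[k,4]>300:print("B",c[k].round(1),s[k],plane("wrist",*c[k],.22,i).round(4))
E
```

```text
W [242.2 138.7] [236 133  12  14 136] [ 0.4778 -0.0637  0.16  ]
W [242.7 175.9] [230 171  25  11 231] [ 0.4839 -0.112   0.16  ]
B [243.7 100.3] [ 217    0   50  193 5401] [ 0.4765 -0.0173  0.22  ]
B [241.8  54.4] [ 229   26   26   57 1422] [0.4699 0.0246 0.22  ]
B [361.4  88.7] [ 349   40   27  100 1864] [0.5922 0.0082 0.22  ]
B [307.5 116.6] [303  86  10  62 427] [ 0.5436 -0.0251  0.22  ]
B [257.4 339.8] [    0   240   512   144 35899] [ 0.5291 -0.3184  0.22  ]
```

View pics/w2.png

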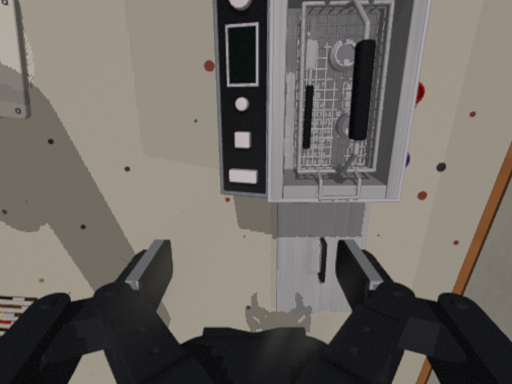

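Call:
step_arm(targets="-1 -0.066 0.048 -0.1 0.041 -0.331 0;-1 -0.066 0.048 -0.1 0.041 -0.331 0;-1 -0.066 0.048 -0.1 0.041 -0.331 0;-1 -0.066 0.048 -0.318 0.041 -0.331 0;-1 -0.066 0.048 -0.318 0.041 -0.331 0;-1 -0.066 0.048 -0.318 0.041 -0.331 0;-1 -0.066 0.048 -0.318 0.041 -0.331 0;-1 -0.066 0.048 -0.318 0.041 -0.331 0;-1 -0.066 0.048 -0.318 0.041 -0.331 0")

```text
clock: 3.03
eef_pos: [0.4668, -0.0683, 0.2203]
tool_rot: [0.656, 0.743, 0.099, 0.088]
ft_force: [0.3, -0.5, 0.7]
grip_width: 0.0001
grasp_force: 0.0
```

```bash
python3 - <<'E'
from h import *
o=bot.get_obs();i=bot.camera_info("wrist");im=cv2.cvtColor(bot.camera("wrist"),cv2.COLOR_RGB2BGR)
p=o["eef_pos"];print(p,o["tool_rot"],o["grip_width"])
from scipy.spatial.transform import Rotation as R
z=R.from_quat(o["tool_rot"]).as_matrix()[:,2];print("toolz",z)
print("tcp px",proj("wrist",p,i),"aim",proj("wrist",[.48,-.066,.16],i))
cv2.imwrite("pics/w3.png",im)
h=cv2.cvtColor(im,cv2.COLOR_BGR2HSV)
m=((h[...,2]>150)&(h[...,1]<50)).astype(np.uint8)
n,l,s,c=cv2.connectedComponentsWithStats(m)
for k in range(1,n):
    if 100<s[k,4]<8000:print("W",c[k].round(1),s[k],plane("wrist",*c[k],.16,i).round(4))
E
```

```text
[ 0.46677979 -0.06826791  0.22034663] [0.65603235 0.74298712 0.09887429 0.08840569] 5.1058448748654804e-05
toolz [ 0.26109804  0.03093066 -0.96481662]
tcp px (np.float64(256.3306428473464), np.float64(242.21709726314845)) aim (np.float64(251.83098053563), np.float64(203.0935941590248))
W [304.9 130.3] [ 288    0   38  277 6605] [ 0.5144 -0.0071  0.16  ]
W [343.4 138.5] [ 325    0   48  238 2852] [ 0.5485 -0.0101  0.16  ]
W [246.1  57.4] [ 215    8   61  107 1306] [0.4637 0.0355 0.16  ]
W [430.3 129.4] [387  12  68 216 833] [0.631  0.0051 0.16  ]
W [373.9  62.1] [365  45  19  38 350] [0.5611 0.0478 0.16  ]
W [389.1 110.5] [369  45  44 125 844] [0.5847 0.0155 0.16  ]
W [246.8 144.4] [237 134  21  22 351] [ 0.4708 -0.0213  0.16  ]
W [381.9 195.9] [367 173  30  40 207] [ 0.5986 -0.0562  0.16  ]
W [247.2 200. ] [235 188  25  25 614] [ 0.476  -0.0636  0.16  ]
W [163. 321.] [152 312  22  20 142] [ 0.4179 -0.1686  0.16  ]
W [344.2 320.9] [335 312  21  20 131] [ 0.5913 -0.1881  0.16  ]
```

View pics/w3.png

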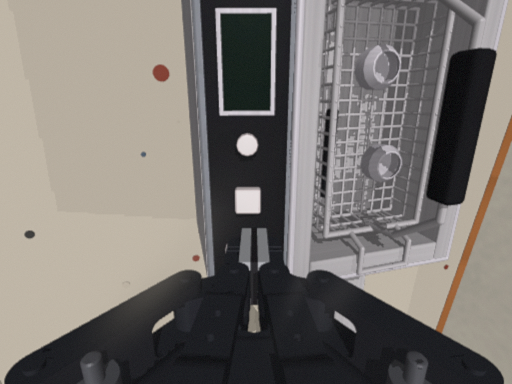

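Call:
step_arm(targets="-1 -0.007 0.006 -0.02 0 0 0;-1 0.004 0.008 -0.06 0 0 0;-1 0.014 0.009 -0.105 0 0 0;-1 0.014 0.009 -0.105 0 0 0;-1 0.014 0.009 -0.105 0 0 0")

```text
clock: 3.5
eef_pos: [0.4732, -0.0633, 0.1662]
tool_rot: [0.656, 0.743, 0.098, 0.087]
ft_force: [-0.2, -0.3, 0.0]
grip_width: 0.0002
grasp_force: 0.0
```

```bash
python3 - <<'E'
from h import *
o=bot.get_obs();i=bot.camera_info("wrist");im=cv2.cvtColor(bot.camera("wrist"),cv2.COLOR_RGB2BGR)
print(o["eef_pos"],o["ft_force"],"tcp px",proj("wrist",o["eef_pos"],i))
cv2.imwrite("pics/w4.png",im)
s=cv2.cvtColor(bot.camera("side"),cv2.COLOR_RGB2BGR)[130:260,220:350]
cv2.imwrite("pics/s4.png",np.hstack([cv2.resize(s,(390,390),interpolation=cv2.INTER_CUBIC),cv2.resize(im[60:320,120:390],(405,390))]))
E
```

```text
[ 0.47322477 -0.06333977  0.16619802] [-0.19222889 -0.254246    0.00348968] tcp px (np.float64(256.3257320809575), np.float64(242.24936271720523))
```

View pics/s4.png

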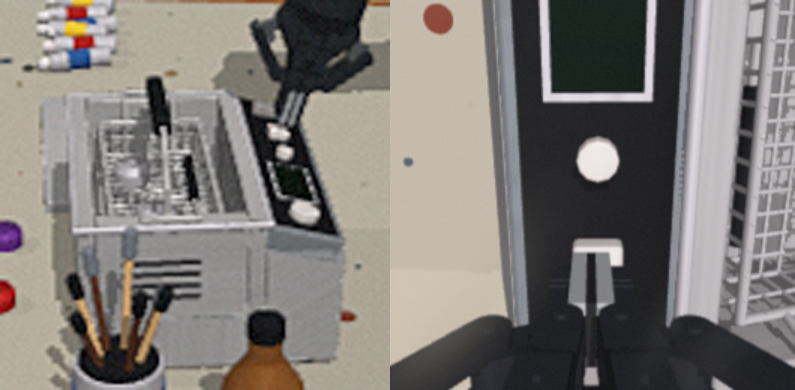

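Call:
step_arm(targets="-1 0.005 0.002 -0.01 0 0 0;-1 0.007 0.002 -0.016 0 0 0;-1 0.007 0.002 -0.02 0 0 0;-1 0.007 0.002 -0.02 0 0 0")

```text
clock: 3.93
eef_pos: [0.4773, -0.0624, 0.1561]
tool_rot: [0.656, 0.743, 0.099, 0.088]
ft_force: [1.4, 0.0, 3.2]
grip_width: -0.0001
grasp_force: 1.5
```

Call:
step_arm(targets="-1 0.001 0 -0.004 0 0 0;-1 0.002 0 -0.007 0 0 0;-1 0.002 0 -0.007 0 0 0;-1 0.002 0 -0.007 0 0 0")

```text
clock: 4.27
eef_pos: [0.478, -0.0623, 0.154]
tool_rot: [0.656, 0.743, 0.099, 0.088]
ft_force: [-5.3, 0.6, 15.8]
grip_width: 0.0002
grasp_force: 8.3
```

Call:
step_arm(targets="-1 -0.016 -0.002 0.058 0 0 0;-1 -0.016 -0.002 0.058 0 0 0;-1 -0.005 -0.089 0.058 0 0 0;-1 -0.005 -0.089 0.058 0 0 0;-1 -0.005 -0.089 0.058 0 0 0")

```text
clock: 4.68
eef_pos: [0.4744, -0.1083, 0.1802]
tool_rot: [0.657, 0.742, 0.097, 0.086]
ft_force: [-0.1, 0.4, -0.1]
grip_width: -0.0005
grasp_force: 0.0
```

```bash
python3 - <<'E'
from h import *
o=bot.get_obs();i=bot.camera_info("wrist");im=cv2.cvtColor(bot.camera("wrist"),cv2.COLOR_RGB2BGR)
print(o["eef_pos"],o["ft_force"])
cv2.imwrite("pics/w5.png",im)
h=cv2.cvtColor(im,cv2.COLOR_BGR2HSV)
m=((h[...,2]>150)&(h[...,1]<50)).astype(np.uint8)
n,l,s,c=cv2.connectedComponentsWithStats(m)
for k in range(1,n):
    if 200<s[k,4]<8000 and 200<c[k][0]<300:print("W",c[k].round(1),s[k],plane("wrist",*c[k],.16,i).round(4))
E
```

```text
[ 0.47436856 -0.10830133  0.18023711] [-0.058483    0.38843747 -0.14544646]
W [258.7  29.3] [221   0  76  43 831] [0.4675 0.0032 0.16  ]
W [258.8  81.6] [245  67  28  30 631] [ 0.4707 -0.022   0.16  ]
W [258.8 159.1] [ 243  143   33   33 1046] [ 0.4761 -0.0645  0.16  ]
W [261.7 226.7] [230 218  58  26 934] [ 0.4836 -0.1079  0.16  ]
```

View pics/w5.png

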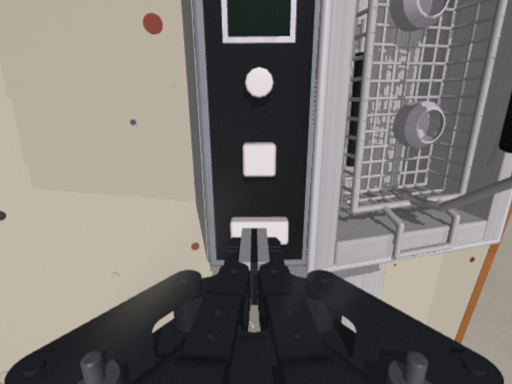

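Call:
step_arm(targets="-1 0.013 0.001 -0.038 0 0 0;-1 0.016 0.002 -0.048 0 0 0;-1 0.018 0.002 -0.054 0 0 0;-1 0.019 0.002 -0.057 0 0 0;-1 0.019 0.002 -0.057 0 0 0;-1 0.019 0.002 -0.057 0 0 0")

```text
clock: 5.23
eef_pos: [0.4826, -0.1051, 0.1536]
tool_rot: [0.656, 0.744, 0.097, 0.086]
ft_force: [-11.3, -0.2, 15.4]
grip_width: 0.0002
grasp_force: 9.3
```

Call:
step_arm(targets="-1 -0.021 -0.002 0.077 0 0 0;-1 -0.021 -0.002 0.077 0 0 0;-1 -0.057 0.29 0.077 0 0 0;-1 -0.057 0.29 0.077 0 0 0;-1 -0.057 0.29 0.077 0 0 0;-1 -0.057 0.29 0.077 0 0 0;-1 -0.057 0.29 0.077 0 0 0;-1 -0.057 0.29 0.077 0 0 0")

```text
clock: 5.9
eef_pos: [0.4548, 0.041, 0.1906]
tool_rot: [0.654, 0.745, 0.098, 0.086]
ft_force: [0.2, -0.2, -0.2]
grip_width: -0.0002
grasp_force: 0.0
```

```bash
python3 - <<'E'
from h import *
o=bot.get_obs();i=bot.camera_info("wrist");im=cv2.cvtColor(bot.camera("wrist"),cv2.COLOR_RGB2BGR)
print(o["eef_pos"],o["ft_force"],o["tool_rot"])
cv2.imwrite("pics/w6.png",im)
h=cv2.cvtColor(im,cv2.COLOR_BGR2HSV)
m=((h[...,2]>150)&(h[...,1]<50)).astype(np.uint8)
n,l,s,c=cv2.connectedComponentsWithStats(m)
for k in range(1,n):
    if 200<s[k,4]<8000 and 200<c[k][0]<300:print("W",c[k].round(1),s[k],plane("wrist",*c[k],.16,i).round(4))
E
```

```text
[0.45479226 0.0410316  0.190632  ] [ 0.1793859  -0.24174952 -0.17433369] [0.65444747 0.74481367 0.09764921 0.08611473]
W [255.5 141.6] [ 235  121   42   42 1366] [0.4558 0.0938 0.16  ]
W [256.  201.2] [226 181  59  68 678] [0.4612 0.0551 0.16  ]
```

View pics/w6.png

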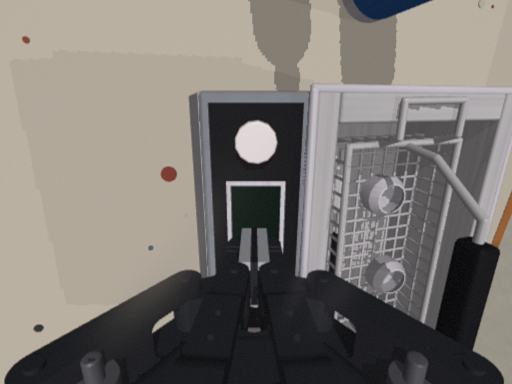

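Call:
step_arm(targets="-1 -0.015 0.104 0 0 0 0;-1 -0.015 0.104 0 0 0 0;-1 -0.015 0.104 0 0 0 0;-1 0.001 0.106 -0.058 0 0 0;-1 0.003 0.106 -0.068 0 0 0;-1 0.005 0.106 -0.073 0 0 0;-1 0.006 0.106 -0.076 0 0 0;-1 0.006 0.106 -0.076 0 0 0;-1 0.006 0.106 -0.076 0 0 0")

```text
clock: 6.7
eef_pos: [0.4571, 0.0911, 0.1537]
tool_rot: [0.657, 0.743, 0.097, 0.086]
ft_force: [-10.4, -0.6, 12.0]
grip_width: 0.0003
grasp_force: 7.4
```

Call:
step_arm(targets="-1 -0.031 -0.004 0.116 0 0 0;-1 -0.031 -0.004 0.116 0 0 0;1 -0.031 -0.004 0.332 -0.041 0.331 0;1 -0.031 -0.004 0.332 -0.041 0.331 0;1 -0.031 -0.004 0.332 -0.041 0.331 0;1 0.256 -0.244 0.332 -0.041 0.331 0;1 0.256 -0.244 0.332 -0.041 0.331 0;1 0.256 -0.244 0.332 -0.041 0.331 0;1 0.256 -0.244 0.332 -0.041 0.331 0;1 0.256 -0.244 0.332 -0.041 0.331 0")

```text
clock: 7.53
eef_pos: [0.5888, -0.0345, 0.3181]
tool_rot: [0.663, 0.748, -0.001, 0.0]
ft_force: [-0.1, 0.3, -0.3]
grip_width: 0.0853
grasp_force: 0.0
```

Call:
step_arm(targets="1 0 0 0 0 0 0;1 0 0 0 0 0 0")

```text
clock: 7.7
eef_pos: [0.5866, -0.032, 0.3177]
tool_rot: [0.663, 0.749, -0.001, -0.001]
ft_force: [-1.2, 0.8, 0.4]
grip_width: 0.0852
grasp_force: 0.0
```

```bash
python3 - <<'E'
from h import *
o=bot.get_obs();i=bot.camera_info("wrist");im=cv2.cvtColor(bot.camera("wrist"),cv2.COLOR_RGB2BGR)
print(o["eef_pos"],o["ft_force"],o["tool_rot"])
cv2.imwrite("pics/w7.png",im)
h=cv2.cvtColor(im,cv2.COLOR_BGR2HSV)
m=(h[...,2]<50).astype(np.uint8)
n,l,s,c=cv2.connectedComponentsWithStats(m)
for k in range(1,n):
    if s[k,4]>800:
        r=cv2.minAreaRect(np.argwhere(l==k)[:,::-1].astype(np.float32))
        b=[plane("wrist",*q,.223,i)[:2].round(4) for q in cv2.boxPoints(r)]
        print("B",c[k].round(1),s[k],plane("wrist",*c[k],.223,i).round(4),r,b)
E
```

```text
[ 0.5866204  -0.03195678  0.31774986] [-1.15026739  0.8148005   0.35499278] [ 0.66305323  0.74857099 -0.00080914 -0.00110957]
B [153.2 121.3] [ 113    3   73  257 6856] [0.4958 0.0177 0.223 ] ((153.23170471191406, 131.5853729248047), (253.88211059570312, 53.55929946899414), 83.6598129272461) [array([0.4649, 0.0955]), array([0.5037, 0.104 ]), array([ 0.5361, -0.1022]), array([ 0.4857, -0.1148])]
B [148.2  96.8] [ 131   67   34   61 1648] [0.4916 0.0364 0.223 ] ((147.88613891601562, 97.36139678955078), (62.18982696533203, 27.761537551879883), 84.2894058227539) [array([0.478 , 0.0564]), array([0.4993, 0.061 ]), array([0.5054, 0.0143]), array([0.4827, 0.0093])]
B [269.6 145.8] [ 260   92   20  111 1953] [0.5934 0.0093 0.223 ] ((269.5, 147.0), (19.0, 110.0), 0.0) [array([ 0.5918, -0.0416]), array([0.58  , 0.0508]), array([0.595 , 0.0526]), array([ 0.6087, -0.0395])]
B [258.3 340. ] [    0   240   512   144 35846] [ 0.6096 -0.196   0.223 ] ((255.50003051757812, 311.5), (142.99996948242188, 510.99993896484375), 90.0) [array([ 0.3546, -0.1087]), array([ 0.8288, -0.0506]), array([ 0.898 , -0.2212]), array([ 0.3283, -0.2922])]
```

View pics/w7.png

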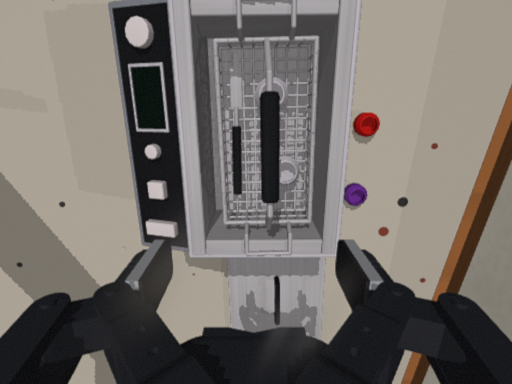

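Call:
step_arm(targets="1 0.015 0.075 0 0 0 0;1 0.015 0.075 0 0 0 0;1 0.015 0.075 -0.06 0 0 0;1 0.015 0.075 -0.12 0 0 0;1 0.015 0.075 -0.12 0 0 0;1 0.015 0.075 -0.12 0 0 0")

```text
clock: 8.25
eef_pos: [0.5918, 0.0085, 0.2579]
tool_rot: [0.661, 0.75, -0.002, -0.002]
ft_force: [-0.3, 0.2, 1.2]
grip_width: 0.0854
grasp_force: 0.0
```

Call:
step_arm(targets="1 0.004 -0.006 -0.04 0 0 0;1 0.004 -0.006 -0.08 0 0 0;1 0.004 -0.006 -0.12 0 0 0;1 0.004 -0.006 -0.124 0 0 0;1 0.004 -0.006 -0.124 0 0 0")

```text
clock: 8.67
eef_pos: [0.5963, 0.0049, 0.1981]
tool_rot: [0.662, 0.75, 0.0, 0.0]
ft_force: [0.7, -0.5, 0.2]
grip_width: 0.0851
grasp_force: 0.0
```

Call:
step_arm(targets="-1 0 0 0 0 0 0;-1 0 0 0 0 0 0;-1 0 0 0 0 0 0;-1 0 0 0 0 0 0;-1 0 0 0 0 0 0;-1 0 0 0 0 0 0;-1 0 0 0 0 0 0;-1 0 0 0 0 0 0;-1 0 0 0 0 0 0;-1 0 0 0 0 0 0")

```text
clock: 9.5
eef_pos: [0.5963, 0.0048, 0.1973]
tool_rot: [0.662, 0.75, 0.0, 0.0]
ft_force: [-1.7, 0.1, 4.1]
grip_width: 0.0147
grasp_force: 59.3
```

Call:
step_arm(targets="-1 0 0 0.01 0 0 0;-1 0 0 0.02 0 0 0;-1 0 0 0.03 0 0 0;-1 0 0 0.04 0 0 0;-1 0 0 0.05 0 0 0;-1 0 0 0.06 0 0 0;-1 0 0 0.06 0 0 0")

```text
clock: 10.08
eef_pos: [0.5969, 0.0047, 0.2281]
tool_rot: [0.662, 0.75, 0.001, 0.001]
ft_force: [0.3, -0.8, -4.0]
grip_width: 0.0153
grasp_force: 58.6
```

Call:
step_arm(targets="-1 0 0 0.015 0 0 0;-1 0 0 0.03 0 0 0;-1 0 0 0.045 0 0 0;-1 0 0 0.06 0 0 0;-1 0 0 0.075 0 0 0;-1 0 0 0.09 0 0 0;-1 0 0 0.105 0 0 0;-1 0 0 0.12 0 0 0;-1 0 0 0.135 0 0 0;-1 0 0 0.14 0 0 0")

```text
clock: 10.92
eef_pos: [0.5967, 0.0047, 0.2985]
tool_rot: [0.662, 0.75, 0.001, 0.001]
ft_force: [0.5, -0.3, -4.5]
grip_width: 0.0153
grasp_force: 58.7
```

Call:
step_arm(targets="-1 0 0 0 0 0 0;-1 0 0 0 0 0 0;-1 0 0 0 0 0 0;-1 0 0 0 0 0 0;-1 0 0 0 0 0 0;-1 0 0 0 0 0 0;-1 0 0 0 0 0 0;-1 0 0 0 0 0 0;-1 0 0 0 0 0 0;-1 0 0 0 0 0 0")

```text
clock: 11.75
eef_pos: [0.5962, 0.0047, 0.2967]
tool_rot: [0.662, 0.75, -0.0, 0.0]
ft_force: [0.3, 0.1, -3.8]
grip_width: 0.0149
grasp_force: 58.6
```

```bash
python3 - <<'E'
from h import *
o=bot.get_obs();print(o["eef_pos"],o["ft_force"],o["ft_torque"],o["grasp_force"])
a=cv2.cvtColor(bot.camera("scene"),cv2.COLOR_RGB2BGR);cv2.imwrite("pics/scene9.png",a)
b=cv2.cvtColor(bot.camera("side"),cv2.COLOR_RGB2BGR);cv2.imwrite("pics/side9.png",b)
cv2.imwrite("pics/w9.png",cv2.cvtColor(bot.camera("wrist"),cv2.COLOR_RGB2BGR))
# bystander regions unchanged?
for n,im,rs in(("scene",a,{"lid":(230,320,60,165),"tins":(125,212,300,370)}),("side",b,{"tins":(250,320,240,325)})):
    z=cv2.imread(f"pics/{n}0.png")
    for k,(r0,r1,c0,c1) in rs.items():
        print(n,k,cv2.phaseCorrelate(z[r0:r1,c0:c1].mean(2).astype(np.float32),im[r0:r1,c0:c1].mean(2).astype(np.float32)))
# expected pixels: basket near/far bottom ends & rim
g=o["eef_pos"]+[0,0,.019];y=np.array([-.124,.992,0]);x=np.array([.992,.124,0])
for s in(1,-1):print("floor corners side",[np.round(proj("side",g-[0,0,.105]+s*.1*y+t*.052*x),1) for t in(1,-1)],"grip end",np.round(proj("side",g+s*.048*y),1))
E
```

```text
[0.5961879  0.00472593 0.29673093] [ 0.28547409  0.08590107 -3.84689411] [-0.03820487 -0.01423888 -0.04125413] 58.628076910972595
scene lid ((-0.06621761087240685, 0.13328154278627125), 0.6723615424623215)
scene tins ((-0.003963684379222343, -0.011844981311703862), 0.933404450946384)
side tins ((-0.022679334542218044, 0.0006218330424587748), 0.9816373695561915)
floor corners side [array([254.7, 184.1]), array([293.9, 183. ])] grip end [273.2 139.1]
floor corners side [array([252.2, 152.6]), array([286.6, 151.7])] grip end [270.7 125.7]
```

```bash
python3 - <<'E'
from h import *
i=bot.camera_info("wrist");o=bot.get_obs()
j=dict(i);P=np.array(i["pose"]).copy();P[:3,3]+=np.array([.5866,-.032,.3177])-o["eef_pos"];j["pose"]=P
up=np.array([.001,-.001,.0995])
def blobs(f,b):
    h=cv2.cvtColor(cv2.imread(f),cv2.COLOR_BGR2HSV);m=(h[...,2]<50).astype(np.uint8);m[240:]=0
    n,l,s,c=cv2.connectedComponentsWithStats(m)
    return [(c[k].round(1),s[k].tolist()) for k in range(1,n) if s[k,4]>b]
print(blobs("pics/w7.png",250));print(blobs("pics/w9.png",250))
for uv in((237,128),(237,193),(236,70)):
    p=plane("wrist",*uv,.118,j);print(p.round(4),"expected w9",np.round(proj("wrist",p+up,i),1))
a=cv2.imread("pics/side9.png");h=cv2.cvtColor(a,cv2.COLOR_BGR2HSV)
g=o["eef_pos"]
z=cv2.imread("pics/side0.png");d=(np.abs(a.astype(int)-z).max(2)>30)
for r in range(130,235,4):
    c=np.where(d[r,225:335])[0]+225
    print(r,c.min() if len(c) else None,c.max() if len(c) else None,len(c),end=" | ")
E
```

```text
[(array([153. , 119.2]), [113, 3, 73, 237, 6742]), (array([148.2,  96.8]), [131, 67, 34, 61, 1648]), (array([269.6, 145.8]), [260, 92, 20, 111, 1953]), (array([236.6, 158.9]), [232, 127, 9, 67, 517])]
[(array([134. , 139.8]), [93, 40, 75, 200, 5751]), (array([130.5, 132.9]), [113, 103, 35, 62, 1657]), (array([253.4, 202.4]), [236, 163, 36, 77, 2543]), (array([211.6, 211. ]), [205, 182, 20, 58, 642])]
[0.5598 0.0103 0.118 ] expected w9 [213.4 186.5]
[ 0.5685 -0.0708  0.118 ] expected w9 [215.7 272.4]
[0.5519 0.0738 0.118 ] expected w9 [209.8 105.3]
130 261 280 19 | 134 261 280 16 | 138 237 278 31 | 142 234 334 36 | 146 232 334 95 | 150 231 334 98 | 154 230 334 95 | 158 233 334 85 | 162 239 334 39 | 166 240 334 36 | 170 241 334 25 | 174 242 287 24 | 178 236 294 30 | 182 254 294 28 | 186 251 291 25 | 190 251 292 21 | 194 251 293 20 | 198 251 294 24 | 202 273 285 13 | 206 None None 0 | 210 None None 0 | 214 None None 0 | 218 None None 0 | 222 None None 0 | 226 None None 0 | 230 None None 0 | 234 None None 0 |
```

Call:
step_arm(targets="-1 0 0 0 0 0 0;-1 0 0 0 0 0 0;-1 0 0 0 0 0 0;-1 0 0 0 0 0 0;-1 0 0 0 0 0 0;-1 0 0 0 0 0 0;-1 0 0 0 0 0 0;-1 0 0 0 0 0 0;-1 0 0 0 0 0 0;-1 0 0 0 0 0 0")

```text
clock: 12.73
eef_pos: [0.5962, 0.0047, 0.2967]
tool_rot: [0.662, 0.75, -0.0, -0.0]
ft_force: [1.0, -0.3, -3.5]
grip_width: 0.0148
grasp_force: 58.7
```

Call:
step_arm(targets="-1 0 0 0 0 0 0;-1 0 0 0 0 0 0;-1 0 0 0 0 0 0;-1 0 0 0 0 0 0;-1 0 0 0 0 0 0;-1 0 0 0 0 0 0;-1 0 0 0 0 0 0;-1 0 0 0 0 0 0;-1 0 0 0 0 0 0;-1 0 0 0 0 0 0")

```text
clock: 13.57
eef_pos: [0.5962, 0.0047, 0.2967]
tool_rot: [0.662, 0.75, -0.0, 0.0]
ft_force: [0.5, -1.1, -3.9]
grip_width: 0.0148
grasp_force: 58.6
```

Call:
step_arm(targets="-1 0 0 0 0 0 0;-1 0 0 0 0 0 0;-1 0 0 0 0 0 0;-1 0 0 0 0 0 0;-1 0 0 0 0 0 0;-1 0 0 0 0 0 0;-1 0 0 0 0 0 0;-1 0 0 0 0 0 0;-1 0 0 0 0 0 0;-1 0 0 0 0 0 0")

```text
clock: 14.4
eef_pos: [0.5962, 0.0047, 0.2968]
tool_rot: [0.662, 0.75, 0.0, 0.0]
ft_force: [-0.2, -0.2, -3.9]
grip_width: 0.0152
grasp_force: 58.7
```

Call:
step_arm(targets="-1 0 0 0 0 0 0;-1 0 0 0 0 0 0;-1 0 0 0 0 0 0;-1 0 0 0 0 0 0;-1 0 0 0 0 0 0;-1 0 0 0 0 0 0;-1 0 0 0 0 0 0;-1 0 0 0 0 0 0;-1 0 0 0 0 0 0;-1 0 0 0 0 0 0")

```text
clock: 15.23
eef_pos: [0.5962, 0.0047, 0.2967]
tool_rot: [0.662, 0.75, -0.0, 0.0]
ft_force: [-0.1, 0.1, -4.9]
grip_width: 0.015
grasp_force: 58.6
```

```bash
python3 - <<'E'
from h import *
o=bot.get_obs();print(o["clock"],o["eef_pos"],o["ft_force"],o["grasp_force"])
im=cv2.cvtColor(bot.camera("wrist"),cv2.COLOR_RGB2BGR);print(np.abs(im.astype(int)-cv2.imread("pics/w9.png")).mean())
print(bot.job_done())
E
```

```text
15.2333 [0.59620211 0.00470948 0.29672178] [-0.06559617  0.11852623 -4.85447648] 58.59149873256683
1.3021901448567708
the job is handed in; nothing more can be done
None
```

Job handed in at 15.2 s: heat, start/stop and power were pressed to their stops in order without touching the timer key, and the basket was held still and about level over the tank for over 3 s, roughly 4 cm clear of the rim by arm position; the lid, tins and bottle had not moved in the camera images.

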